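# Tidy the hat-trimming bench

### The job

Tidy the hatmaker's bench: stand one thread spool upright in each bay of the two-bay wooden box, set both pattern weights flat on the bottom of the round metal dish, and lay the hat brush, bristles down, flat in the long wooden tray. Leave the wooden hat block and the shears where they are.

Things in the scene. Friction and masses are not known exactly. Their poses are not given: they have to be found in the camera images.
- spool_a: One full spool of dark grey thread with pale wooden ends, a plain cylinder 34 mm in diameter and 60 mm tall, standing upright on the bench. Origin: centre of its underside; z up its axis. About 60 g (the two are alike and may trade places).
- spool_b: Another full spool of dark grey thread with pale wooden ends, a plain cylinder 34 mm in diameter and 60 mm tall, standing upright on the bench. Origin: centre of its underside; z up its axis. About 60 g (the two are alike and may trade places).
- weight_a: One steel pattern weight: a round disc 44 mm in diameter and 14 mm thick with a dark round knob, 20 mm in diameter, rising from its middle to 42 mm above the underside. It stands knob up. Origin: centre of the underside; z up through the knob. About 200 g (the two are alike and may trade places).
- weight_b: Another steel pattern weight: a round disc 44 mm in diameter and 14 mm thick with a dark round knob, 20 mm in diameter, rising from its middle to 42 mm above the underside. It stands knob up. Origin: centre of the underside; z up through the knob. About 200 g (the two are alike and may trade places).
- brush: Hat brush without a handle: a brown wooden block 120 mm long, 34 mm wide and 18 mm thick (20 to 38 mm above the underside) over a dark bristle block 112 by 28 mm, 20 mm high (rigid). It lies on its bristles. Origin: centre of the bristles' underside; x along its length, y across, z up; both ends alike. About 120 g.
- spool_box: Low open plywood box with two bays, fixed to the bench: outside 76 mm (its x) by 136 mm (its y), 25 mm high, walls and floor 5 mm; one 5 mm divider of the same height at its middle makes two bays, each 66 mm (x) by 60 mm (y), centred 33 mm either way from the origin along its y. Origin: centre of the underside; z up.
- dish: Round open aluminium dish, fixed to the bench: 136 mm outside diameter at the rim, 18 mm high, wall 3 mm, flat inner floor 4 mm above the bench and about 126 mm in diameter. There is room for the two weights side by side. Origin: centre of the underside; z up.
- brush_tray: Long low open tray of dark wood without divisions, fixed to the bench: outside 68 mm (its x) by 158 mm (its y, the long way), 18 mm high, walls and floor 4 mm, inside 60 by 150 mm. Origin: centre of the underside; z up.
- hat_block: Bystander: wooden hat block, a pale dome 164 mm in diameter on a dark foot, 141 mm tall in all, standing loose on the bench, 1.6 kg. Origin: centre of the underside.
- shears: Bystander: tailor's shears lying loose and flat on the bench, about 210 mm long, 12 mm thick, black loop handles. Origin: at the pivot, on the underside; x towards the blades' tips.
There are look-alikes about, which are no part of the job. What is shaped like the weight_b but red, turquoise or yellow is not meant.

How it is judged:
By the outcome, as a careful person would: the job done as asked, in the order asked, and still so for the second after the job is handed in, with the robot touching nothing.
It also fails if it takes over 115 s, if anything falls off the work surface, if the arm or the gripper's body presses on something with over 40 N, if the wrist force passes 120 N, or if a joint passes its speed limit or range.

### The arm

A 6-joint arm with a two-finger parallel gripper is mounted at the origin on the work surface. World frame = base frame: x ahead of the robot, y to its left, z up, the work surface at z = 0. Lengths are in m, angles in degrees, forces in N, time in s.
With the tool pointing down it reaches from about 0.275 to 0.775 m from the base axis. Payload 14.6 kg.
Tool frame: the origin (TCP) lies on the front face of the gripper's body, between the roots of the fingers; the fingertips stand 73 mm ahead of it and the grasp point (between the pads) lies 54 mm ahead of it; z points along the fingers, y is the line along which they close (so a half turn about z gives the same grasp; the last joint's range is limited). The gripper opens to 85 mm and grips with 20 to 120 N. Pads are 22 mm wide; open, the fingers measure 114 mm over their backs; the gripper's body (76 mm by 85 mm) begins 54 mm behind the grasp point. The pads swing forward as they close: fully open they stand 13 mm farther back than shut.
Start: joints at [-77.195, 15.075, -2.767, 72.158, 0, 81.102], TCP at [0.194, -0.488, 0.304] pointing down, gripper open.
Joint ranges: [-151.79, 151.79], [-50.71, 97.33], [-67.44, 78.34], [-121.81, 120.89], [-77.56, 73.72], [-180, 180]. Speed limits (degrees/s): [108.29, 108.29, 147.25, 159.86, 180, 180].

### API

Orientations are given as a 3x3 rotation matrix whose columns are the frame's x, y, z axes.
In Python, from rig import manip gives the robot as it stands. The module is installed in compiled form; this text tells all that it offers.
- The arm moves only by the tool arm_command, never from a script. Its argument "commands" is a list of rows, each a list of 7 numbers: the turn, a rotation vector about the tool's x, y, z in degrees, then the shift along the tool's x, y, z in m, then the opening, from 0 (shut) to 1 (fully open). In form: [[rx, ry, rz, x, y, z, jaw], ...]. A call has 1 to 12 rows; each row shifts and turns the commanded pose from where the row before left it, along the tool's axes as they then stand; what a row does not reach is not made up. A row lasts 1/10 s, in which the tool goes at most 50 mm and 8.59 degrees, less where a joint would pass 70% of its speed; a pose out of reach is approached as far as the arm can. A call with a gripper value outside its range is refused whole. The fingers move at their own pace and stop on an object; "squeeze" is the grip in N (left out, the last holds). Time passes only in rows, so rows that do not move let the fingers close. It gives the time, the measured TCP pose, the force, the opening and the grip force at its end, in the units of the state.
- manip.get_state(): the state, without advancing time (a new reading comes with each control period).
- manip.camera(name): name is "scene" or "side" or "wrist"; returns a dict with "color" (384x512x3 uint8, blue, green, red), "fx", "fy", "cx", "cy" (pixels), "D" ([k1, k2, p1, p2, k3] as OpenCV has them; the pictures are not rectified), "extrinsics" (4x4, takes a point from camera to world coordinates). Camera axes: x right, y down, z forward; pixel columns grow to the right and rows downward; lengths in m; the calibration is good to about 2 mm. A picture is of the moment at which its call begins. There is no depth.
- manip.close_job(): hands the job in; it is judged then, once.
The state is a dict: "time_s": time; "joint_pos": joint angles; "joint_vel": joint speeds; "joint_torque": joint torques, N m; "eef_pos": TCP position; "tcp_rot": TCP orientation; "contact_force": force on the tool from outside, world axes, zero at the start; "ft_torque": the same for the moment, N m; "width": finger opening in m; "gripper_force": force on a finger pad.
Only numpy, scipy, OpenCV 4.12 (cv2) and the standard library are available. Lean on these libraries where they do the work, as an engineer would, in place of code of your own. Each camera call takes 0.05 s, during which the arm holds its last target. There are 200 camera calls.

## Working session

There is one attempt and no reset: what is moved stays moved. The work goes in short steps, Python scripts to look and compute and a tool call to move; the robot and the scene stay as the last step left them, time stands still between calls to the robot, and variables do not carry over. Pictures are saved under pics/ and viewed, at most 14 in all, crops included, and the job is handed in when it is done.

Besides the shell and the picture viewer there is one more tool, called after "Call:" by a JSON object that holds its "op" and its "data", one argument or row to a line. arm_command: Moves the arm, as the interface text tells. Its arguments: {"type":"object","properties":{"commands":{"type":"array"},"squeeze":{"type":"number"}},"required":["commands"]}

```bash
mkdir -p pics
cat > h.py <<'E'
import numpy as np, cv2
from rig import manip
def snap(n,f):
    c=manip.camera(n); cv2.imwrite(f'pics/{f}.png',c['color']); np.savez(f'pics/{f}.npz',**{k:np.array(v) for k,v in c.items()}); return c
def load(f): return dict(np.load(f'pics/{f}.npz'))
def ray(c,u,v):
    K=np.array([[c['fx'],0,c['cx']],[0,c['fy'],c['cy']],[0,0,1]],float)
    p=cv2.undistortPoints(np.array([[[u,v]]],float),K,np.array(c['D'],float))[0,0]
    T=c['extrinsics']; d=T[:3,:3]@[p[0],p[1],1]; return T[:3,3],d/np.linalg.norm(d)
def plane(c,u,v,z):
    o,d=ray(c,u,v); return o+d*(z-o[2])/d[2]
def tri(*obs):
    A=np.zeros((3,3));b=np.zeros(3);R=[ray(*o) for o in obs]
    for o,d in R:
        P=np.eye(3)-np.outer(d,d);A+=P;b+=P@o
    x=np.linalg.solve(A,b); return x,[np.linalg.norm((np.eye(3)-np.outer(d,d))@(x-o)) for o,d in R]
def proj(c,X):
    T=np.linalg.inv(c['extrinsics']);K=np.array([[c['fx'],0,c['cx']],[0,c['fy'],c['cy']],[0,0,1]],float)
    return cv2.projectPoints(np.array(X,float).reshape(-1,1,3),cv2.Rodrigues(T[:3,:3])[0],T[:3,3],K,np.array(c['D'],float))[0].reshape(-1,2)
E
python3 - <<'E'
from h import *
for n in ('scene','side','wrist'):
    c=snap(n,n+'0'); print(n,np.round(c['extrinsics'],3).tolist(),c['fx'])
    cv2.imwrite(f'pics/{n}0v.png',cv2.resize(c['color'],(800,600),interpolation=cv2.INTER_CUBIC))
s=manip.get_state(); print(s)
E
```

```text
scene [[0.143, 0.808, -0.571, 1.262], [0.99, -0.112, 0.089, -0.16], [0.008, -0.578, -0.816, 1.153], [0.0, 0.0, 0.0, 1.0]] 442.2263713634891
side [[-0.922, -0.229, 0.311, 0.069], [-0.386, 0.551, -0.74, 0.867], [-0.002, -0.802, -0.597, 0.747], [0.0, 0.0, 0.0, 1.0]] 426.31878844196893
wrist [[0.37, -0.88, -0.298, 0.27], [-0.929, -0.351, -0.117, -0.457], [-0.002, 0.32, -0.947, 0.373], [0.0, 0.0, 0.0, 1.0]] 266.1315549464082
{'time_s': 0.15, 'joint_pos': array([-7.71925074e+01,  1.50920697e+01, -2.79524364e+00,  7.21591099e+01,
        3.35026354e-05,  8.11032963e+01]), 'joint_vel': array([ 0.00243807, -0.10012034,  0.1575641 , -0.01118819,  0.02591951,
        0.07434253]), 'joint_torque': array([ 1.20843917e-03, -6.37826014e+01,  3.84647226e+01,  1.06243399e-02,
       -1.56202782e-04,  3.15903463e-06]), 'eef_pos': array([ 0.19412389, -0.48762168,  0.30354086]), 'tcp_rot': array([[ 9.29105500e-01,  3.69814734e-01, -1.79040144e-04],
       [ 3.69814755e-01, -9.29105173e-01,  7.90209182e-04],
       [ 1.25883874e-04, -8.00399385e-04, -9.99999672e-01]]), 'contact_force': array([-0.35020418, -0.58230328, -0.1756882 ]), 'ft_torque': array([-0.06016666, -0.01498868,  0.02833405]), 'gripper_force': 0.0, 'width': 0.08545023635866408}
```

View pics/scene0v.png

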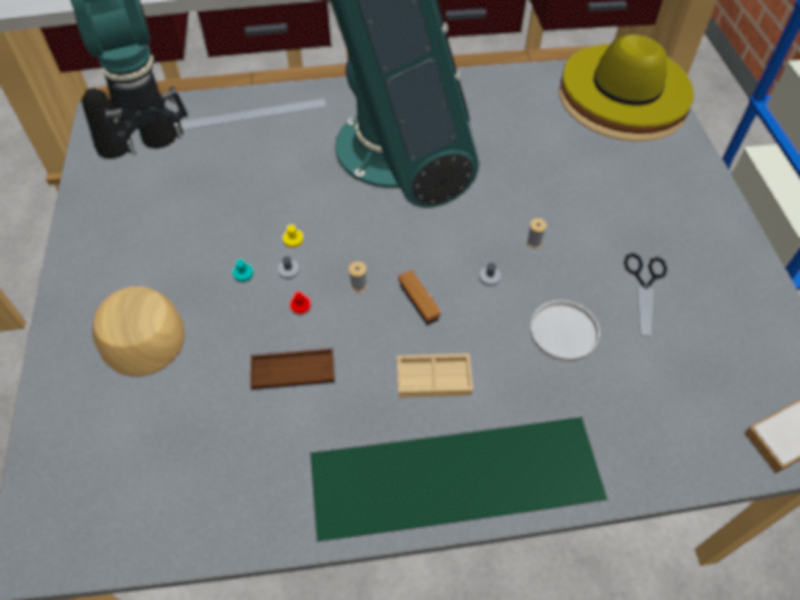

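View pics/side0v.png

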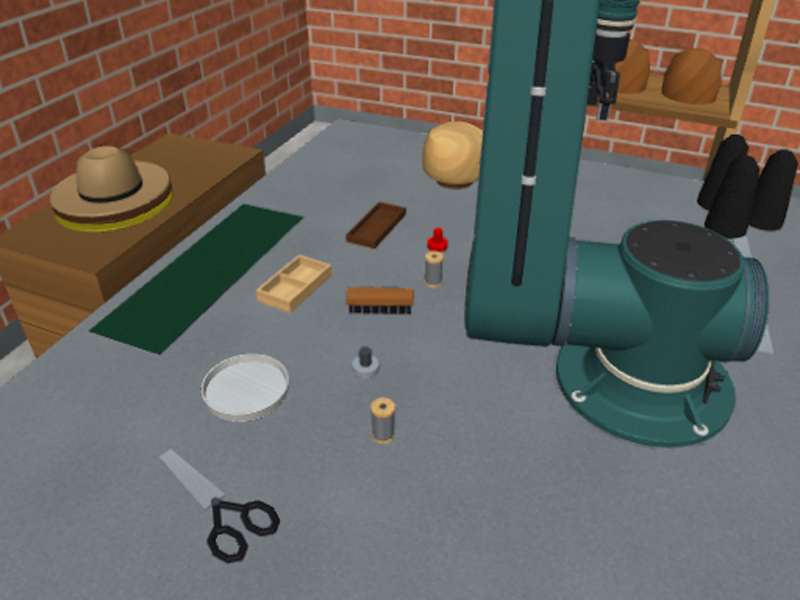

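The scene picture (800x600) shows the spools at (537,232) and (358,276), the steel weights at (490,273) and (288,266), and the brush at (419,297). The dish is at (565,330), the box at (435,374) and the tray at (292,369). The look-alikes are turquoise (242,270), yellow (292,235) and red (300,302). The side picture shows the same things, except that the arm hides the weight at (288,266). The two grey discs with dark knobs fit the weight; the coloured ones don't. I'll confirm in a crop.

```bash
cat > m.py <<'E'
from h import *
def blob(c,box,lo,hi):   # box in 800x600 view px ; HSV mask -> largest contour
    x0,y0,x1,y1=[int(round(b*.64)) for b in box]
    hsv=cv2.cvtColor(c['color'],cv2.COLOR_BGR2HSV)[y0:y1,x0:x1]
    m=cv2.inRange(hsv,np.array(lo),np.array(hi))
    cs,_=cv2.findContours(m,cv2.RETR_EXTERNAL,cv2.CHAIN_APPROX_NONE)
    k=max(cs,key=cv2.contourArea).astype(np.float32)+np.float32([x0,y0]); return k
def cen(k): 
    m=cv2.moments(k); return m['m10']/m['m00'],m['m01']/m['m00']
E
python3 - <<'E'
from m import *
A=load('scene0');B=load('side0')
wood=((8,60,120),(28,255,255)); dark=((0,0,0),(180,255,75))
def two(n,b1,b2,lo,hi):
    k1,k2=blob(A,b1,lo,hi),blob(B,b2,lo,hi)
    u,v=cen(k1),cen(k2); x,r=tri((A,*u),(B,*v)); print(n,np.round(u,1),np.round(v,1),cv2.contourArea(k1),cv2.contourArea(k2),np.round(x,4),np.round(r,4))
two('spoolR',(522,212,552,236),(365,392,400,420),*wood)
two('spoolL',(343,256,372,280),(422,245,446,266),*wood)
two('wR',(478,255,502,282),(350,338,384,370),(0,0,0),(180,255,75))
brown=((5,120,60),(18,255,255))
two('brush',(392,262,448,328),(338,280,420,306),*brown)
big=cv2.resize(A['color'][135:215,140:350],(800,305),interpolation=cv2.INTER_CUBIC); cv2.imwrite('pics/crop1.png',big)
E
```

```text
spoolR [344.1 143.9] [244.5 260.4] 62.0 146.0 [0.3419 0.2652 0.0594] [0.0006 0.0006]
spoolL [228.2 172. ] [277.4 164.4] 68.0 65.5 [ 0.4073 -0.1256  0.0591] [0.0007 0.0007]
wR [313.3 173.7] [233.6 229.3] 6.5 41.0 [0.4243 0.1468 0.0245] [0.0005 0.0005]
brush [268.  189.5] [242.2 189.7] 316.0 420.5 [ 0.4692 -0.0087  0.0288] [0.0004 0.0004]
```

View pics/crop1.png

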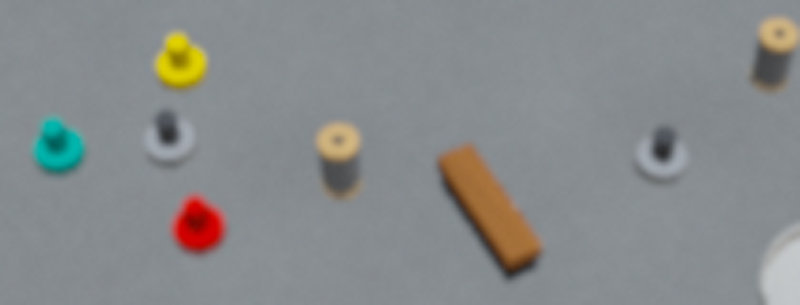

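The crop confirms the two steel weights as the grey discs with dark knobs, at crop (168,137) and (661,153). Their turquoise, yellow and red neighbours aren't meant. Next I'll measure the fixtures and the left weight.

Run:
```python
from m import *
A=load('scene0');B=load('side0')
def rect(n,c,box,lo,hi,z):
    k=blob(c,box,lo,hi); P=np.array([plane(c,*p[0],z)[:2] for p in k],np.float32)
    r=cv2.minAreaRect(P); print(n,'z',z,np.round(r[0],4),np.round(r[1],4),round(r[2],1))
    return k
box=((8,40,120),(28,255,255)); tr=((0,60,20),(18,255,150))
for c,bb,bt in ((A,(385,345,485,405),(240,340,345,398)),(B,(245,248,345,318),(338,195,415,252))):
    rect('box',c,bb,*box,.025); rect('tray',c,bt,*tr,.018)
brown=((5,120,60),(18,255,255))
rect('brush',A,(392,262,448,328),*brown,.038); rect('brushB',B,(338,280,420,306),*brown,.038)
# dish: bright
for c,b in ((A,(520,290,610,368)),(B,(192,345,300,425))):
    k=blob(c,b,(0,0,150),(180,40,255)); P=np.array([plane(c,*p[0],.018)[:2] for p in k],np.float32)
    print('dish',cv2.minEnclosingCircle(P),cv2.fitEllipse(P), cen(k))
# left weight
for n,b in (('wL',(270,250,306,284)),('wR',(472,252,508,290))):
    k=blob(A,b,(0,0,0),(180,255,75)); print(n,'knob',cen(k),np.round(plane(A,*cen(k),.03),4))
    k=blob(A,b,(0,0,150),(180,60,255)); P=np.array([plane(A,*p[0],.014)[:2] for p in k],np.float32); print(n,'disc',cv2.minEnclosingCircle(P))
for n,b,lo,hi in (('yel',(278,220,310,250),(20,150,80),(35,255,255)),('turq',(228,255,258,285),(80,150,60),(95,255,255)),('red',(285,285,316,318),(0,150,80),(5,255,255))):
    k=blob(A,b,lo,hi); print(n,np.round(plane(A,*cen(k),.012),3))
```

```text
box z 0.025 [ 0.6471 -0.0081] [0.1388 0.0896] 84.1
tray z 0.018 [ 0.5927 -0.2707] [0.156  0.0717] 88.1
box z 0.025 [0.637  0.0046] [0.1639 0.0981] 84.2
tray z 0.018 [ 0.586 -0.26 ] [0.1796 0.078 ] 87.9
brush z 0.038 [ 0.4733 -0.0109] [0.1248 0.0345] 21.1
brushB z 0.038 [0.4645 0.0014] [0.1154 0.0512] 22.6
dish ((0.5746392011642456, 0.26667121052742004), 0.07141462713479996) ((0.5749434232711792, 0.26636984944343567), (0.1374993473291397, 0.14041294157505035), 127.2043228149414) (361.4795918367347, 209.9047619047619)
dish ((0.574630081653595, 0.2695375978946686), 0.07521060109138489) ((0.578404426574707, 0.2672611176967621), (0.13166721165180206, 0.1427638977766037), 15.802183151245117) (155.8615051221434, 246.06018518518516)
wL knob (183.74358974358972, 169.5128205128205) [ 0.3537 -0.2666  0.03  ]
wL disc ((0.34347012639045715, -0.26771873235702515), 0.02456642873585224)
wR knob (313.3333333333333, 173.74358974358972) [0.4279 0.145  0.03  ]
wR disc ((0.42112600803375244, 0.1486974060535431), 0.023802973330020905)
yel [ 0.262 -0.254  0.012]
turq [ 0.342 -0.363  0.012]
red [ 0.441 -0.248  0.012]
```

Call:
{"op": "arm_command", "data": {
  "commands": [
    [0, 0, -8.54, 0, 0, 0, 1],
    [0, 0, -8.54, 0, 0, 0, 1],
    [0, 0, -8.54, 0, 0, 0, 1],
    [0, 0, -8.54, 0, 0, 0, 1],
    [0, 0, -8.54, 0, 0, 0, 1],
    [0, 0, -8.54, 0, 0, 0, 1],
    [0, 0, -8.54, 0, 0, 0, 1],
    [0, 0, -8.52, 0, 0, 0, 1]
  ]
}}

```text
time_s: 0.95
eef_pos: [0.1941, -0.4877, 0.3037]
tcp_rot: [[-0.006, 1.0, -0.0], [1.0, 0.006, 0.0], [0.0, -0.0, -1.0]]
contact_force: [0.7, -0.1, -0.1]
width: 0.0849
gripper_force: 0.0
```

Call:
{"op": "arm_command", "data": {
  "commands": [
    [0, 0, 0, 0.0302, 0.0178, 0.0045, 1],
    [0, 0, 0, 0.0302, 0.0178, 0.0045, 1],
    [0, 0, 0, 0.0302, 0.0178, 0.0045, 1],
    [0, 0, 0, 0.0302, 0.0178, 0.0045, 1],
    [0, 0, 0, 0.0302, 0.0178, 0.0045, 1],
    [0, 0, 0, 0.0302, 0.0178, 0.0045, 1],
    [0, 0, 0, 0.0302, 0.0178, 0.0045, 1],
    [0, 0, 0, 0.0302, 0.0178, 0.0045, 1],
    [0, 0, 0, 0.0302, 0.0178, 0.0045, 1],
    [0, 0, 0, 0.0302, 0.0178, 0.0045, 1],
    [0, 0, 0, 0.0302, 0.0178, 0.0045, 1],
    [0, 0, 0, 0.0302, 0.0178, 0.0045, 1]
  ]
}}

```text
time_s: 2.15
eef_pos: [0.4082, -0.124, 0.2497]
tcp_rot: [[0.0, 1.0, -0.0], [1.0, -0.0, 0.0], [0.0, -0.0, -1.0]]
contact_force: [-0.3, -1.2, 0.4]
width: 0.0854
gripper_force: 0.0
```

Run:
```python
from h import *
c=snap('wrist','w1'); s=manip.get_state(); print(s['time_s'],s['eef_pos'],np.round(s['tcp_rot'],3),np.round(c['extrinsics'],3),s['joint_pos'])
print(proj(c,[[.4073,-.1256,.06],[.4073,-.1256,0]]))
```

```text
2.2 [ 0.40947061 -0.12083159  0.24906861] [[-0.002  1.     0.   ]
 [ 1.     0.002  0.002]
 [ 0.002  0.    -1.   ]] [[ 1.     0.001 -0.001  0.408]
 [ 0.001 -0.948 -0.319 -0.042]
 [-0.001  0.319 -0.948  0.32 ]
 [ 0.     0.     0.     1.   ]] [-27.45194942   7.07480477 -22.00977315  60.96109908   0.09207803
  62.44318305]
[[254.82155928 188.44782355]
 [254.9304731  173.54505848]]
```

View pics/w1.png

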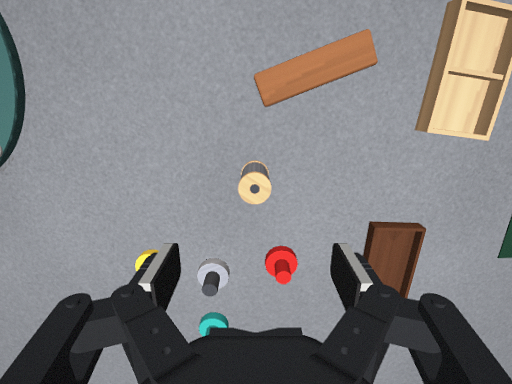

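The wrist view shows the spool top at (255,188), where the estimate projects. The grey weight (212,275), the red one (281,262) and the brush (315,68) agree too.

Call:
{"op": "arm_command", "data": {
  "commands": [
    [0, 0, 0, 0, 0, 0.035, 1],
    [0, 0, 0, 0, 0, 0.035, 1],
    [0, 0, 0, 0, 0, 0.035, 1],
    [0, 0, 0, 0, 0, 0.03, 1],
    [0, 0, 0, 0, 0, 0.016, 1],
    [0, 0, 0, 0, 0, 0, 1],
    [0, 0, 0, 0, 0, 0, 1]
  ]
}}

```text
time_s: 2.9
eef_pos: [0.4078, -0.1254, 0.0993]
tcp_rot: [[-0.0, 1.0, -0.0], [1.0, 0.0, 0.0], [0.0, -0.0, -1.0]]
contact_force: [0.1, 0.3, -0.2]
width: 0.0851
gripper_force: 0.0
```

Run:
```python
from m import *
c=snap('wrist','w2'); s=manip.get_state(); print(s['time_s'],s['eef_pos'])
A=load('scene0')
k=blob(c,(300,100,500,420),(8,60,120),(28,255,255)); print(cen(k),proj(c,[[.4073,-.1256,.06]]),tri((c,*cen(k)),(A,228.2,172)))
```

```text
2.95 [ 0.40810696 -0.12560107  0.099662  ]
(291.3529142648, 81.0301033946381) [[254.93941268 280.07155075]] (array([ 0.42008553, -0.08188283,  0.08221456]), [np.float64(0.04497842331608246), np.float64(0.044978423316082476)])
```

View pics/w2.png

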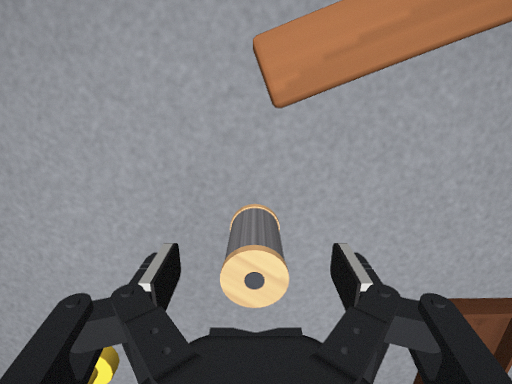

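The spool top is at (255,278), centred between the fingers and within 2 px of the prediction. My mask's box took the brush instead, so I'm ignoring that number. Closing now.

Call:
{"op": "arm_command", "data": {
  "commands": [
    [0, 0, 0, 0, 0, 0, 0],
    [0, 0, 0, 0, 0, 0, 0],
    [0, 0, 0, 0, 0, 0, 0],
    [0, 0, 0, 0, 0, 0, 0],
    [0, 0, 0, 0, 0, 0, 0],
    [0, 0, 0, 0, 0, 0, 0],
    [0, 0, 0, 0, 0, 0, 0],
    [0, 0, 0, 0, 0, 0, 0]
  ],
  "squeeze": 35
}}

```text
time_s: 3.75
eef_pos: [0.4079, -0.1255, 0.0993]
tcp_rot: [[-0.0, 1.0, 0.001], [1.0, 0.0, -0.0], [-0.0, 0.001, -1.0]]
contact_force: [-1.0, 0.7, 8.2]
width: 0.0335
gripper_force: 34.0
```

Run:
```python
from m import *
c=load('w1')
# box & tray corners: refine with wrist w1 (box bays) and scene
A=load('scene0')
cv2.imwrite('pics/bx.png',np.hstack([cv2.resize(A['color'][205:265,150:320],(680,240),interpolation=cv2.INTER_CUBIC)]))
```

```text
(no output)
```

View pics/bx.png

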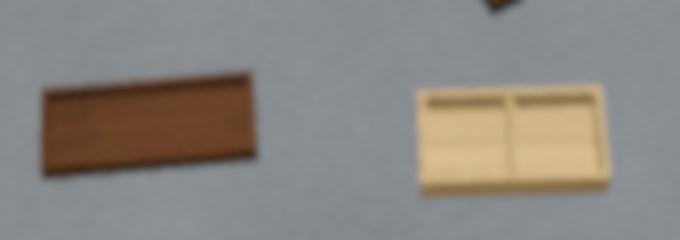

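The grip closed at 33.5 mm, so it's on the spool. The crop shows the tray at left and the box rim corners at (418,90), (602,86), (607,179) and (421,183).

Run:
```python
from m import *
A=load('scene0');W=load('w1')
f=lambda x,y:(150+x/4-.4,205+y/4-.4)
P=[plane(A,*f(*q),.025) for q in ((418,90),(602,86),(607,179),(421,183))]
print(np.round(P,4)); print('box c',np.mean(P,0), [np.linalg.norm(P[i]-P[i-1]) for i in range(4)], np.degrees(np.arctan2(*(P[1]-P[0])[[1,0]])))
print('h',tri((A,*f(418,90)),(W,428,132)),tri((A,*f(421,183)),(W,490,139)))
Q=[plane(A,*f(*q),.018) for q in ((43,89),(250,74),(254,155),(43,171))]
print('tray',np.mean(Q,0),[np.linalg.norm(Q[i]-Q[i-1]) for i in range(4)], np.degrees(np.arctan2(*(Q[1]-Q[0])[[1,0]])))
print(np.round(manip.get_state()['eef_pos'],4))
```

```text
[[ 0.5958 -0.0703  0.025 ]
 [ 0.6113  0.0655  0.025 ]
 [ 0.6881  0.0539  0.025 ]
 [ 0.6727 -0.0787  0.025 ]]
box c [ 0.64200223 -0.00738442  0.025     ] [np.float64(0.07736739425553174), np.float64(0.1366521971488192), np.float64(0.07769230354961781), np.float64(0.1335354172010026)] 83.48756876117666
h (array([ 0.59749459, -0.07054219,  0.02784834]), [np.float64(3.4946280060719136e-05), np.float64(3.494628006070861e-05)]) (array([ 0.67363241, -0.07797782,  0.02652166]), [np.float64(0.0008352362343795359), np.float64(0.0008352362343795305)])
tray [ 0.59135172 -0.27078538  0.018     ] [np.float64(0.06955091180802163), np.float64(0.15469007402918478), np.float64(0.06917046449823479), np.float64(0.15305362762393165)] 87.0650379916017
[ 0.4079 -0.1255  0.0993]
```

Call:
{"op": "arm_command", "data": {
  "commands": [
    [0, 0, 0, 0, 0, -0.03, 0],
    [0, 0, 0, 0, 0, -0.05, 0],
    [0, 0, 0, 0.0107, 0.0288, 0, 0],
    [0, 0, 0, 0.0107, 0.0288, 0, 0],
    [0, 0, 0, 0.0107, 0.0288, 0, 0],
    [0, 0, 0, 0.0107, 0.0288, 0, 0],
    [0, 0, 0, 0.0107, 0.0288, 0, 0],
    [0, 0, 0, 0.0107, 0.0288, 0, 0],
    [0, 0, 0, 0.0107, 0.0288, 0, 0],
    [0, 0, 0, 0.0107, 0.0288, 0, 0],
    [0, 0, 0, 0, 0, 0, 0],
    [0, 0, 0, 0, 0, 0, 0]
  ]
}}

```text
time_s: 4.95
eef_pos: [0.6381, -0.0395, 0.1784]
tcp_rot: [[-0.001, 1.0, -0.001], [1.0, 0.001, 0.0], [0.0, -0.001, -1.0]]
contact_force: [-0.5, 0.4, -0.6]
width: 0.0331
gripper_force: 35.2
```

Run:
```python
from h import *
c=snap('wrist','w3'); print(manip.get_state()['eef_pos'])
o=c['color'].copy()
for p in proj(c,[[.642,-.0075,.025],[.6457,.0253,.005],[.6383,-.0403,.005]]): cv2.circle(o,tuple(int(round(a)) for a in p),3,(255,0,0),-1)
cv2.imwrite('pics/w3v.png',o)
```

```text
[ 0.63756067 -0.03974816  0.17859661]
```

View pics/w3v.png

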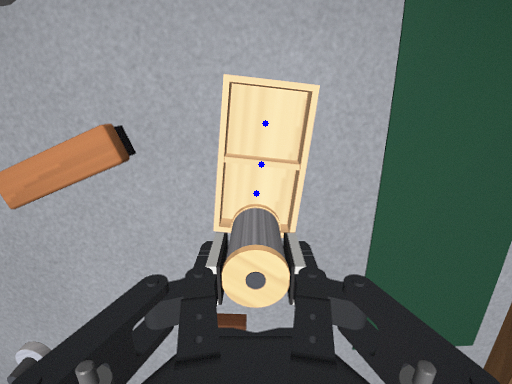

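The spool is held upright over the lower bay. The box centre and bay marks at (262,164), (265,123) and (256,193) sit on the divider and the bays, so I can lower.

Call:
{"op": "arm_command", "data": {
  "commands": [
    [0, 0, 0, 0, 0, 0.04, 0],
    [0, 0, 0, 0, 0, 0.025, 0],
    [0, 0, 0, 0, 0, 0.0085, 0],
    [0, 0, 0, 0, 0, 0, 0],
    [0, 0, 0, 0, 0, 0, 0]
  ]
}}

```text
time_s: 5.5
eef_pos: [0.638, -0.0401, 0.1063]
tcp_rot: [[0.0, 1.0, 0.001], [1.0, -0.0, -0.0], [-0.0, 0.001, -1.0]]
contact_force: [-0.3, 0.2, -0.7]
width: 0.033
gripper_force: 36.3
```

Call:
{"op": "arm_command", "data": {
  "commands": [
    [0, 0, 0, 0, 0, 0, 0.8],
    [0, 0, 0, 0, 0, 0, 0.8],
    [0, 0, 0, 0, 0, 0, 0.8],
    [0, 0, 0, 0, 0, 0, 0.8],
    [0, 0, 0, 0, 0, 0, 0.8],
    [0, 0, 0, 0, 0, -0.04, 0.8],
    [0, 0, 0, 0, 0, -0.05, 0.8],
    [0, 0, 0, 0, 0, -0.03, 1],
    [0, 0, 0, 0, 0, 0, 1]
  ]
}}

```text
time_s: 6.4
eef_pos: [0.6396, -0.04, 0.2299]
tcp_rot: [[-0.0, 1.0, 0.007], [1.0, 0.0, -0.001], [-0.001, 0.007, -1.0]]
contact_force: [0.3, -0.5, -0.1]
width: 0.0854
gripper_force: 0.0
```

Call:
{"op": "arm_command", "data": {
  "commands": [
    [0, 0, 0, 0.0254, -0.0247, 0, 1],
    [0, 0, 0, 0.0254, -0.0247, 0, 1],
    [0, 0, 0, 0.0254, -0.0247, 0, 1],
    [0, 0, 0, 0.0254, -0.0247, 0, 1],
    [0, 0, 0, 0.0254, -0.0247, 0, 1],
    [0, 0, 0, 0.0254, -0.0247, 0, 1],
    [0, 0, 0, 0.0254, -0.0247, 0, 1],
    [0, 0, 0, 0.0254, -0.0247, 0, 1],
    [0, 0, 0, 0.0254, -0.0247, 0, 1],
    [0, 0, 0, 0.0254, -0.0247, 0, 1],
    [0, 0, 0, 0.0254, -0.0247, 0, 1],
    [0, 0, 0, 0.0254, -0.0247, 0, 1]
  ]
}}

```text
time_s: 7.6
eef_pos: [0.3404, 0.2657, 0.2249]
tcp_rot: [[0.0, 1.0, -0.0], [1.0, -0.0, -0.0], [-0.0, -0.0, -1.0]]
contact_force: [0.6, 0.4, -0.0]
width: 0.0856
gripper_force: 0.0
```

Call:
{"op": "arm_command", "data": {
  "commands": [
    [0, 0, 0, 0, 0, 0.01, 1],
    [0, 0, 0, 0, 0, 0, 1],
    [0, 0, 0, 0, 0, 0, 1]
  ]
}}

```text
time_s: 7.9
eef_pos: [0.342, 0.2646, 0.215]
tcp_rot: [[0.0, 1.0, -0.001], [1.0, -0.0, -0.001], [-0.001, -0.001, -1.0]]
contact_force: [-0.1, 0.4, 1.0]
width: 0.085
gripper_force: 0.0
```

Run:
```python
from m import *
c=snap('wrist','w4'); print(manip.get_state()['eef_pos'])
A=load('scene0')
p=proj(c,[[.3419,.2652,.06]])[0]; print(p)
b=np.array([p[0]-28,p[1]-22,p[0]+28,p[1]+25])/.64
k=blob(c,b,(8,60,120),(28,255,255)); print(cen(k),cv2.boundingRect(k),tri((c,*cen(k)),(A,344.1,143.9)))
```

```text
[0.34227739 0.26447942 0.21525298]
[255.69153398 197.82381237]
(255.23067233506532, 196.94032435836874) (237, 179, 38, 37) (array([0.34126896, 0.26535455, 0.05884282]), [np.float64(0.0003347974758431004), np.float64(0.00033479747584314783)])
```

Call:
{"op": "arm_command", "data": {
  "commands": [
    [0, 0, 0, 0, 0, 0.04, 1],
    [0, 0, 0, 0, 0, 0.04, 1],
    [0, 0, 0, 0, 0, 0.026, 1],
    [0, 0, 0, 0, 0, 0.01, 1],
    [0, 0, 0, 0, 0, 0, 0],
    [0, 0, 0, 0, 0, 0, 0],
    [0, 0, 0, 0, 0, 0, 0],
    [0, 0, 0, 0, 0, 0, 0],
    [0, 0, 0, 0, 0, 0, 0],
    [0, 0, 0, 0, 0, 0, 0],
    [0, 0, 0, 0, 0, 0, 0],
    [0, 0, 0, 0, 0, 0, 0]
  ],
  "squeeze": 35
}}

```text
time_s: 9.15
eef_pos: [0.3423, 0.2653, 0.1005]
tcp_rot: [[-0.0, 1.0, 0.002], [1.0, 0.0, 0.001], [0.001, 0.002, -1.0]]
contact_force: [-1.1, -0.8, 10.1]
width: 0.0331
gripper_force: 33.8
```

Call:
{"op": "arm_command", "data": {
  "commands": [
    [0, 0, 0, 0, 0, -0.03, 0],
    [0, 0, 0, 0, 0, -0.05, 0],
    [0, 0, 0, -0.02, 0.0253, -0.02, 0],
    [0, 0, 0, -0.02, 0.0253, 0, 0],
    [0, 0, 0, -0.02, 0.0253, 0, 0],
    [0, 0, 0, -0.02, 0.0253, 0, 0],
    [0, 0, 0, -0.02, 0.0253, 0, 0],
    [0, 0, 0, -0.02, 0.0253, 0, 0],
    [0, 0, 0, -0.02, 0.0253, 0, 0],
    [0, 0, 0, -0.02, 0.0253, 0, 0],
    [0, 0, 0, -0.02, 0.0253, 0, 0],
    [0, 0, 0, -0.02, 0.0253, 0, 0]
  ]
}}

```text
time_s: 10.35
eef_pos: [0.5957, 0.0641, 0.2002]
tcp_rot: [[-0.0, 1.0, 0.001], [1.0, 0.0, 0.0], [0.0, 0.001, -1.0]]
contact_force: [0.1, 0.6, -0.2]
width: 0.033
gripper_force: 35.1
```

Call:
{"op": "arm_command", "data": {
  "commands": [
    [0, 0, 0, -0.02, 0.0253, 0, 0],
    [0, 0, 0, -0.02, 0.0253, 0, 0],
    [0, 0, 0, 0, 0, 0, 0],
    [0, 0, 0, 0, 0, 0, 0]
  ]
}}

```text
time_s: 10.75
eef_pos: [0.6455, 0.0247, 0.1996]
tcp_rot: [[0.001, 1.0, 0.0], [1.0, -0.001, 0.0], [0.0, 0.0, -1.0]]
contact_force: [0.4, 0.5, -0.3]
width: 0.033
gripper_force: 35.1
```

Run:
```python
from h import *
c=snap('wrist','w5'); print(manip.get_state()['eef_pos'])
d=snap('side','s5')
cv2.imwrite('pics/w5v.png',np.hstack([cv2.resize(c['color'],(400,300)),d['color'][110:300,90:343][:,:,:].repeat(1,0)[:190] if 0 else cv2.resize(d['color'][100:300,80:347],(400,300))]))
```

```text
[0.64498784 0.02521529 0.19970606]
```

View pics/w5v.png

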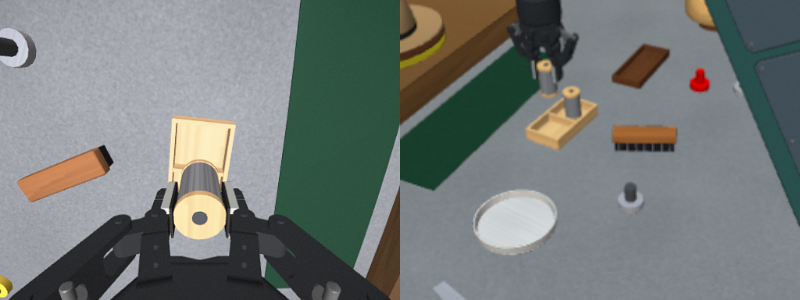

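The left half shows the second spool held over the free bay. The right half shows the first one standing upright in its bay at (572,102). Lowering.

Call:
{"op": "arm_command", "data": {
  "commands": [
    [0, 0, 0, 0, 0, 0.045, 0],
    [0, 0, 0, 0, 0, 0.035, 0],
    [0, 0, 0, 0, 0, 0.0135, 0],
    [0, 0, 0, 0, 0, 0, 0],
    [0, 0, 0, 0, 0, 0, 0],
    [0, 0, 0, 0, 0, 0, 0.8],
    [0, 0, 0, 0, 0, 0, 0.8],
    [0, 0, 0, 0, 0, 0, 0.8],
    [0, 0, 0, 0, 0, 0, 0.8],
    [0, 0, 0, 0, 0, 0, 0.8],
    [0, 0, 0, 0, 0, -0.03, 0.8],
    [0, 0, 0, 0, 0, -0.05, 0.8]
  ]
}}

```text
time_s: 12.05
eef_pos: [0.6439, 0.0251, 0.1842]
tcp_rot: [[0.0, 1.0, -0.006], [1.0, -0.0, 0.0], [0.0, -0.006, -1.0]]
contact_force: [0.4, 0.2, 1.0]
width: 0.068
gripper_force: 0.0
```

Call:
{"op": "arm_command", "data": {
  "commands": [
    [0, 0, 0, 0, 0, -0.036, 0.7],
    [0, 0, 0, 0.01525, -0.0277, 0, 0.7],
    [0, 0, 0, 0.01525, -0.0277, 0, 0.7],
    [0, 0, 0, 0.01525, -0.0277, 0, 0.7],
    [0, 0, 0, 0.01525, -0.0277, 0, 0.7],
    [0, 0, 0, 0.01525, -0.0277, 0, 0.7],
    [0, 0, 0, 0.01525, -0.0277, 0, 0.7],
    [0, 0, 0, 0.01525, -0.0277, 0, 0.7],
    [0, 0, 0, 0.01525, -0.0277, 0, 0.7],
    [0, 0, 0, 0, 0, 0, 0.7],
    [0, 0, 0, 0, 0, 0, 0.7]
  ]
}}

```text
time_s: 13.15
eef_pos: [0.4237, 0.1472, 0.2222]
tcp_rot: [[-0.001, 1.0, 0.001], [1.0, 0.001, 0.0], [0.0, 0.001, -1.0]]
contact_force: [-0.3, 0.2, -0.4]
width: 0.0596
gripper_force: 0.0
```

Run:
```python
from m import *
c=snap('wrist','w6'); print(manip.get_state()['eef_pos'])
print(proj(c,[[.424,.147,.042],[.424,.147,0.014]]))
s=snap('side','s6'); a=snap('scene','a6')
cv2.imwrite('pics/w6v.png',np.hstack([cv2.resize(c['color'][100:300,150:350],(400,400),interpolation=cv2.INTER_CUBIC),cv2.resize(s['color'][205:255,210:260],(400,400),interpolation=cv2.INTER_CUBIC)]))
```

```text
[0.42425762 0.1469767  0.22211321]
[[255.82699775 190.05694233]
 [255.76850706 182.00194462]]
```

View pics/w6v.png

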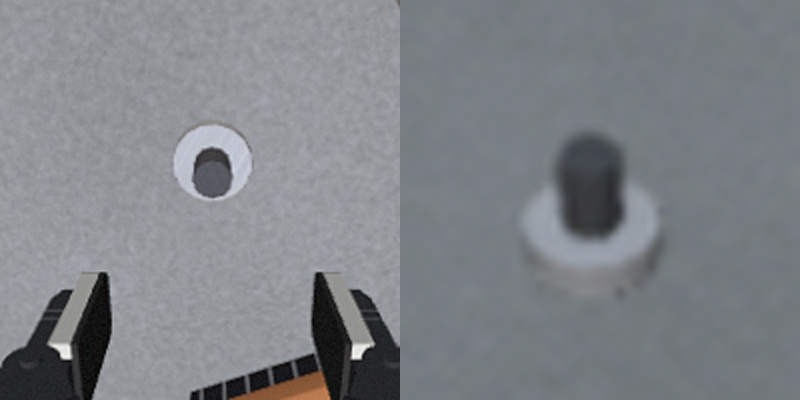

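In the left crop the knob top is at (212,179), which is full-image (256,189.5) against a predicted (255.8,190). The right crop shows the grey disc with the knob top at (590,150).

Run:
```python
from h import *
print(tri((load('w6'),255.8,189.3),(load('s6'),233.4,223.4)))
```

```text
(array([0.42381712, 0.14884227, 0.04557761]), [np.float64(0.00018095358566153183), np.float64(0.0001809535856614624)])
```

Call:
{"op": "arm_command", "data": {
  "commands": [
    [0, 0, 0, 0, 0, 0.04, 0.7],
    [0, 0, 0, 0, 0, 0.04, 0.7],
    [0, 0, 0, 0, 0, 0.03, 0.7],
    [0, 0, 0, 0, 0, 0.015, 0.7],
    [0, 0, 0, 0, 0, 0.005, 0.7],
    [0, 0, 0, 0, 0, 0, 0],
    [0, 0, 0, 0, 0, 0, 0],
    [0, 0, 0, 0, 0, 0, 0],
    [0, 0, 0, 0, 0, 0, 0],
    [0, 0, 0, 0, 0, 0, 0],
    [0, 0, 0, 0, 0, 0, 0],
    [0, 0, 0, 0, 0, 0, 0]
  ],
  "squeeze": 45
}}

```text
time_s: 14.5
eef_pos: [0.4243, 0.1471, 0.0929]
tcp_rot: [[-0.0, 1.0, 0.002], [1.0, 0.0, 0.0], [0.0, 0.002, -1.0]]
contact_force: [0.1, -1.2, 4.7]
width: 0.0184
gripper_force: 43.7
```

Call:
{"op": "arm_command", "data": {
  "commands": [
    [0, 0, 0, 0, 0, -0.03, 0],
    [0, 0, 0, 0, 0, -0.04, 0],
    [0, 0, 0, 0.0249, 0.0251, 0, 0],
    [0, 0, 0, 0.0249, 0.0251, 0, 0],
    [0, 0, 0, 0.0249, 0.0251, 0, 0],
    [0, 0, 0, 0.0249, 0.0251, 0, 0],
    [0, 0, 0, 0.0249, 0.0251, 0, 0],
    [0, 0, 0, 0.0249, 0.0251, 0, 0],
    [0, 0, 0, 0, 0, 0, 0],
    [0, 0, 0, 0, 0, 0, 0]
  ]
}}

```text
time_s: 15.5
eef_pos: [0.5743, 0.2967, 0.1619]
tcp_rot: [[-0.001, 1.0, -0.0], [1.0, 0.001, -0.0], [-0.0, -0.0, -1.0]]
contact_force: [-0.2, 0.0, -1.5]
width: 0.0179
gripper_force: 44.9
```

Run:
```python
from h import *
c=snap('wrist','w7'); print(manip.get_state()['eef_pos'])
o=c['color'].copy()
t=np.linspace(0,6.28,60)
for r,z,col in ((.068,.018,(255,0,0)),(.063,.004,(0,0,255))):
    for p in proj(c,np.c_[.575+r*np.cos(t),.267+r*np.sin(t),0*t+z]): cv2.circle(o,tuple(int(round(a)) for a in p),1,col,-1)
cv2.imwrite('pics/w7v.png',o)
```

```text
[0.57387    0.29620774 0.16203243]
```

View pics/w7v.png

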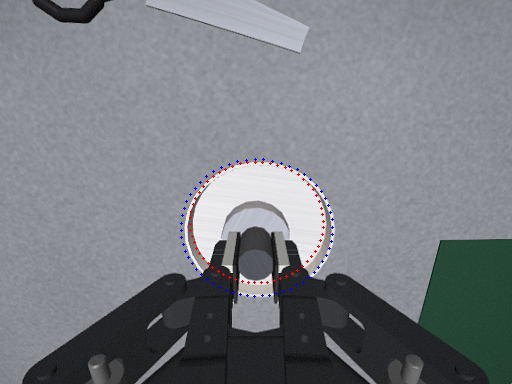

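The drawn dish rim (centre (256,228)) matches the picture, and the weight hangs level over its +y half. Lowering.

Call:
{"op": "arm_command", "data": {
  "commands": [
    [0, 0, 0, 0, 0, 0.04, 0],
    [0, 0, 0, 0, 0, 0.018, 0],
    [0, 0, 0, 0, 0, 0.0065, 0],
    [0, 0, 0, 0, 0, 0, 0],
    [0, 0, 0, 0, 0, 0, 0],
    [0, 0, 0, 0, 0, 0, 0.5],
    [0, 0, 0, 0, 0, 0, 0.5],
    [0, 0, 0, 0, 0, 0, 0.5],
    [0, 0, 0, 0, 0, 0, 0.5],
    [0, 0, 0, 0, 0, -0.03, 0.5],
    [0, 0, 0, 0, 0, -0.05, 0.5],
    [0, 0, 0, 0, 0, -0.05, 0.5]
  ]
}}

```text
time_s: 16.75
eef_pos: [0.5738, 0.2962, 0.2287]
tcp_rot: [[-0.0, 1.0, -0.001], [1.0, 0.0, -0.0], [-0.0, -0.001, -1.0]]
contact_force: [0.6, 0.6, -0.3]
width: 0.0423
gripper_force: 0.0
```

Call:
{"op": "arm_command", "data": {
  "commands": [
    [0, 0, 0, -0.03755, -0.015, 0, 0.7],
    [0, 0, 0, -0.03755, -0.015, 0, 0.7],
    [0, 0, 0, -0.03755, -0.015, 0, 0.7],
    [0, 0, 0, -0.03755, -0.015, 0, 0.7],
    [0, 0, 0, -0.03755, -0.015, 0, 0.7],
    [0, 0, 0, -0.03755, -0.015, 0, 0.7],
    [0, 0, 0, -0.03755, -0.015, 0, 0.7],
    [0, 0, 0, -0.03755, -0.015, 0, 0.7],
    [0, 0, 0, -0.03755, -0.015, 0, 0.7],
    [0, 0, 0, -0.03755, -0.015, 0, 0.7],
    [0, 0, 0, -0.03755, -0.015, 0, 0.7],
    [0, 0, 0, -0.03755, -0.015, 0, 0.7]
  ]
}}

```text
time_s: 17.95
eef_pos: [0.3935, -0.1555, 0.2276]
tcp_rot: [[-0.0, 1.0, 0.001], [1.0, 0.0, -0.0], [-0.0, 0.001, -1.0]]
contact_force: [1.7, -0.3, -1.1]
width: 0.0597
gripper_force: 0.0
```

Call:
{"op": "arm_command", "data": {
  "commands": [
    [0, 0, 0, -0.03755, -0.015, 0, 0.7],
    [0, 0, 0, -0.03755, -0.015, 0, 0.7],
    [0, 0, 0, -0.03755, -0.015, 0, 0.7],
    [0, 0, 0, 0, 0, 0, 0.7],
    [0, 0, 0, 0, 0, 0, 0.7]
  ]
}}

```text
time_s: 18.45
eef_pos: [0.349, -0.2673, 0.2273]
tcp_rot: [[0.002, 1.0, -0.0], [1.0, -0.002, 0.0], [0.0, -0.0, -1.0]]
contact_force: [-0.3, -0.1, 0.3]
width: 0.0599
gripper_force: 0.0
```

Run:
```python
from m import *
c=snap('wrist','w8'); print(manip.get_state()['eef_pos'])
print(proj(c,[[.347,-.267,.042],[.347,-.267,0.014]]))
cv2.imwrite('pics/w8v.png',c['color'])
```

```text
[ 0.34924481 -0.26652976  0.22733625]
[[253.72367345 187.9984395 ]
 [253.88038223 180.26309603]]
```

View pics/w8v.png

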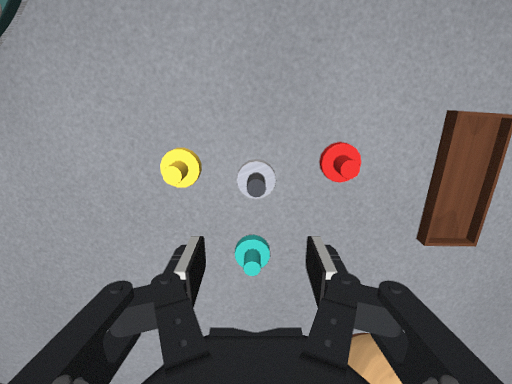

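The grey weight is in the middle, with its knob top at (256,189). Yellow (180,168), red (341,161) and turquoise (252,255) are all clear of the closing line.

Run:
```python
from m import *
c=load('w8');A=load('scene0')
hsv=cv2.cvtColor(c['color'],cv2.COLOR_BGR2HSV)
k=blob(c,(235/.64,168/.64,280/.64,202/.64),(0,0,0),(180,255,95)); print(cen(k),cv2.boundingRect(k))
x,y,w,h=cv2.boundingRect(k); u=(x+w/2-.5,y+h-w/2-.5); print(u,plane(c,*u,.042),tri((c,*u),(A,183.5,165.7)))
k=blob(c,(235/.64,155/.64,280/.64,202/.64),(0,0,160),(180,60,255)); e=cv2.minEnclosingCircle(k); print(e,plane(c,*e[0],.014))
```

```text
(255.5462478184991, 177.67190226876087) (247, 173, 18, 18)
(255.5, 181.5) [ 0.34879683 -0.26018356  0.042     ] (array([ 0.34820182, -0.26307766,  0.04120134]), [np.float64(0.002619047800206081), np.float64(0.0026190478002060904)])
((257.0, 178.0), 31.827760696411133) [ 0.35045169 -0.26440534  0.014     ]
```

Call:
{"op": "arm_command", "data": {
  "commands": [
    [0, 0, 0, 0, 0, 0.04, 0.7],
    [0, 0, 0, 0, 0, 0.04, 0.7],
    [0, 0, 0, 0, 0, 0.034, 0.7],
    [0, 0, 0, 0, 0, 0.015, 0.7],
    [0, 0, 0, 0, 0, 0.0055, 0.7],
    [0, 0, 0, 0, 0, 0, 0],
    [0, 0, 0, 0, 0, 0, 0],
    [0, 0, 0, 0, 0, 0, 0],
    [0, 0, 0, 0, 0, 0, 0],
    [0, 0, 0, 0, 0, 0, 0],
    [0, 0, 0, 0, 0, 0, 0],
    [0, 0, 0, 0, 0, 0, 0]
  ],
  "squeeze": 45
}}

```text
time_s: 19.7
eef_pos: [0.3498, -0.2671, 0.0939]
tcp_rot: [[-0.0, 1.0, 0.002], [1.0, 0.0, -0.001], [-0.001, 0.002, -1.0]]
contact_force: [0.3, 2.4, 7.7]
width: 0.0182
gripper_force: 43.7
```

Call:
{"op": "arm_command", "data": {
  "commands": [
    [0, 0, 0, 0, 0, -0.04, 0],
    [0, 0, 0, 0, 0, -0.05, 0],
    [0, 0, 0, 0.0361, 0.0161, 0, 0],
    [0, 0, 0, 0.0361, 0.0161, 0, 0],
    [0, 0, 0, 0.0361, 0.0161, 0, 0],
    [0, 0, 0, 0.0361, 0.0161, 0, 0],
    [0, 0, 0, 0.0361, 0.0161, 0, 0],
    [0, 0, 0, 0.0361, 0.0161, 0, 0],
    [0, 0, 0, 0.0361, 0.0161, 0, 0],
    [0, 0, 0, 0.0361, 0.0161, 0, 0],
    [0, 0, 0, 0.0361, 0.0161, 0, 0],
    [0, 0, 0, 0.0361, 0.0161, 0, 0]
  ]
}}

```text
time_s: 20.9
eef_pos: [0.5108, 0.096, 0.1837]
tcp_rot: [[-0.0, 1.0, 0.001], [1.0, 0.0, 0.0], [0.0, 0.001, -1.0]]
contact_force: [-0.0, -0.2, -1.6]
width: 0.0183
gripper_force: 44.8
```

Call:
{"op": "arm_command", "data": {
  "commands": [
    [0, 0, 0, 0.0361, 0.0161, 0, 0],
    [0, 0, 0, 0.0361, 0.0161, 0, 0],
    [0, 0, 0, 0.0361, 0.0161, 0, 0],
    [0, 0, 0, 0.0361, 0.0161, 0, 0],
    [0, 0, 0, 0, 0, 0.02, 0],
    [0, 0, 0, 0, 0, 0, 0],
    [0, 0, 0, 0, 0, 0, 0]
  ]
}}

```text
time_s: 21.6
eef_pos: [0.5743, 0.2383, 0.1633]
tcp_rot: [[0.0, 1.0, -0.001], [1.0, -0.0, -0.0], [-0.0, -0.001, -1.0]]
contact_force: [-0.0, 0.2, -1.7]
width: 0.0178
gripper_force: 44.8
```

Run:
```python
from h import *
c=snap('wrist','w9'); print(manip.get_state()['eef_pos'])
```

```text
[0.57457733 0.23804885 0.16380398]
```

View pics/w9.png

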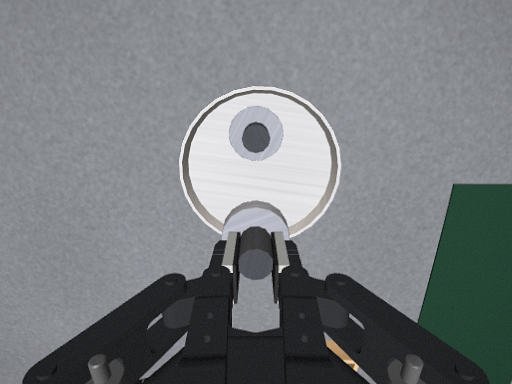

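The first weight stands flat in the dish at (256,134). The second hangs over the near half, which is clear.

Call:
{"op": "arm_command", "data": {
  "commands": [
    [0, 0, 0, 0, 0, 0.04, 0],
    [0, 0, 0, 0, 0, 0.018, 0],
    [0, 0, 0, 0, 0, 0.007, 0],
    [0, 0, 0, 0, 0, 0, 0],
    [0, 0, 0, 0, 0, 0, 0],
    [0, 0, 0, 0, 0, 0, 0.5],
    [0, 0, 0, 0, 0, 0, 0.5],
    [0, 0, 0, 0, 0, 0, 0.5],
    [0, 0, 0, 0, 0, 0, 0.5],
    [0, 0, 0, 0, 0, -0.03, 0.5],
    [0, 0, 0, 0, 0, -0.05, 0.5],
    [0, 0, 0, 0, 0, -0.05, 0.5]
  ]
}}

```text
time_s: 22.85
eef_pos: [0.5741, 0.2384, 0.2292]
tcp_rot: [[-0.0, 1.0, -0.001], [1.0, 0.0, -0.0], [-0.0, -0.001, -1.0]]
contact_force: [0.6, -0.3, 0.6]
width: 0.0423
gripper_force: 0.0
```

Call:
{"op": "arm_command", "data": {
  "commands": [
    [0, 0, 0, -0.0355, -0.0149, 0, 0.8],
    [0, 0, 0, -0.0355, -0.0149, 0, 0.8],
    [0, 0, 0, -0.0355, -0.0149, 0, 0.8],
    [0, 0, 0, -0.0355, -0.0149, 0, 0.8],
    [0, 0, 0, -0.0355, -0.0149, 0, 0.8],
    [0, 0, 0, -0.0355, -0.0149, 0, 0.8],
    [0, 0, 0, -0.0355, -0.0149, 0, 0.8]
  ]
}}

```text
time_s: 23.55
eef_pos: [0.4696, -0.0111, 0.228]
tcp_rot: [[-0.0, 1.0, 0.0], [1.0, 0.0, -0.0], [-0.0, 0.0, -1.0]]
contact_force: [1.2, -0.6, 0.4]
width: 0.0682
gripper_force: 0.0
```

Call:
{"op": "arm_command", "data": {
  "commands": [
    [0, 0, 8.56, 0, 0, 0, 0.8],
    [0, 0, 8.56, 0, 0, 0, 0.8],
    [0, 0, 8.56, 0, 0, 0, 0.8],
    [0, 0, 8.56, 0, 0, 0, 0.8],
    [0, 0, 8.56, 0, 0, 0, 0.8],
    [0, 0, 8.56, 0, 0, 0, 0.8],
    [0, 0, 8.56, 0, 0, 0, 0.8],
    [0, 0, 8.56, 0, 0, 0, 0.8],
    [0, 0, 0, 0, 0, 0, 0.8],
    [0, 0, 0, 0, 0, 0, 0.8]
  ]
}}

```text
time_s: 24.55
eef_pos: [0.4704, -0.0099, 0.2279]
tcp_rot: [[0.929, 0.371, 0.0], [0.371, -0.929, 0.0], [0.0, 0.0, -1.0]]
contact_force: [0.1, -0.3, -0.8]
width: 0.0686
gripper_force: 0.0
```

Run:
```python
from m import *
c=snap('wrist','w10'); s=manip.get_state(); print(s['eef_pos'],np.round(s['tcp_rot'],3))
print(proj(c,[[.47,-.01,.038]]))
for hi in (18,20):
  k=blob(c,(0,0,800,520),(5,100,60),(hi,255,255)); print(cv2.boundingRect(k),cv2.contourArea(k))
  for z in (.030,.038):
    P=np.array([plane(c,*p[0],z)[:2] for p in k],np.float32); print(z,cv2.minAreaRect(P))
# height: brush centroid vs side
r=cv2.minAreaRect(k); print(r)
A=load('scene0'); b=cv2.boxPoints(r); 
ka=blob(A,(392,262,448,328),(5,120,60),(18,255,255)); ba=cv2.boxPoints(cv2.minAreaRect(ka)); print(ba)
for q in b: print(q,[ (np.round(tri((c,*q),(A,*w))[0],3).tolist(),round(tri((c,*q),(A,*w))[1][0],4)) for w in ba])
```

```text
[ 0.47042212 -0.0099283   0.22792943] [[ 0.929  0.371  0.   ]
 [ 0.371 -0.929 -0.   ]
 [ 0.     0.    -1.   ]]
[[255.35901294 186.72085745]]
(429, 111, 83, 96) 4592.5
0.03 ((0.588693380355835, -0.23057156801223755), (0.1198415607213974, 0.06518831104040146), 88.08320617675781)
0.038 ((0.5874335765838623, -0.22306722402572632), (0.11626161634922028, 0.06324099749326706), 88.08319091796875)
(429, 111, 83, 96) 4592.5
0.03 ((0.588693380355835, -0.23057156801223755), (0.1198415607213974, 0.06518831104040146), 88.08320617675781)
0.038 ((0.5874335765838623, -0.22306722402572632), (0.11626161634922028, 0.06324099749326706), 88.08319091796875)
((485.308349609375, 155.11737060546875), (92.62883758544922, 67.84300994873047), 27.552812576293945)
[[253.50401 177.72803]
 [262.18802 171.71603]
 [282.096   200.47202]
 [273.41202 206.48401]]
[428.55573 163.76819] [([0.547, -0.06, 0.193], np.float64(0.0068)), ([0.547, -0.039, 0.22], np.float64(0.0041)), ([0.581, -0.021, 0.189], np.float64(0.0421)), ([0.581, -0.042, 0.161], np.float64(0.0402))]
[459.93762 103.6196 ] [([0.565, -0.055, 0.209], np.float64(0.0146)), ([0.561, -0.036, 0.231], np.float64(0.0099)), ([0.595, -0.022, 0.192], np.float64(0.034)), ([0.6, -0.042, 0.169], np.float64(0.0298))]
[542.061   146.46655] [([0.566, -0.066, 0.224], np.float64(0.003)), ([0.562, -0.043, 0.242], np.float64(0.0013)), ([0.597, -0.025, 0.218], np.float64(0.0441)), ([0.602, -0.047, 0.199], np.float64(0.0428))]
[510.67908 206.61514] [([0.552, -0.068, 0.216], np.float64(0.0049)), ([0.552, -0.045, 0.237], np.float64(0.0046)), ([0.588, -0.021, 0.221], np.float64(0.0505)), ([0.589, -0.044, 0.2], np.float64(0.0514))]
```

The mask took the tray, though it does confirm the tray's axis at 88 degrees. I'll restrict it to the brush.

Run:
```python
from m import *
c=load('w10');A=load('scene0')
k=blob(c,(190/.64,80/.64,320/.64,300/.64),(5,100,60),(20,255,255)); print(cv2.boundingRect(k),cv2.contourArea(k))
P=np.array([plane(c,*p[0],.038)[:2] for p in k],np.float32); print(cv2.minAreaRect(P))
b=cv2.boxPoints(cv2.minAreaRect(k)); print(b)
ka=blob(A,(392,262,448,328),(5,120,60),(18,255,255)); ba=cv2.boxPoints(cv2.minAreaRect(ka))
for q in b:
    t=min((tri((c,*q),(A,*w)) for w in ba),key=lambda t:t[1][0]+abs(t[0][2]-.035)); print(np.round(q),np.round(t[0],4),t[1][0])
```

```text
(238, 129, 34, 111) 3394.0
((0.46831101179122925, -0.008965633809566498), (0.11868344992399216, 0.03248916566371918), 20.639528274536133)
[[238. 129.]
 [271. 129.]
 [271. 239.]
 [238. 239.]]
[238. 129.] [0.5168 0.0273 0.0305] 0.0001181448602365655
[271. 129.] [ 0.5288 -0.0026  0.0217] 0.00130474531776156
[271. 239.] [ 0.4197 -0.0486  0.0342] 0.001090721997855072
[238. 239.] [ 0.4039 -0.0164  0.0356] 0.002055963215007794
```

Call:
{"op": "arm_command", "data": {
  "commands": [
    [0, 0, 0, -0.002, -0.0015, 0.04, 0.8],
    [0, 0, 0, 0, 0, 0.04, 0.8],
    [0, 0, 0, 0, 0, 0.035, 0.8],
    [0, 0, 0, 0, 0, 0.015, 0.8],
    [0, 0, 0, 0, 0, 0.005, 0.8],
    [0, 0, 0, 0, 0, 0, 0],
    [0, 0, 0, 0, 0, 0, 0],
    [0, 0, 0, 0, 0, 0, 0],
    [0, 0, 0, 0, 0, 0, 0],
    [0, 0, 0, 0, 0, 0, 0],
    [0, 0, 0, 0, 0, 0, 0],
    [0, 0, 0, 0, 0, 0, 0]
  ],
  "squeeze": 45
}}

```text
time_s: 25.8
eef_pos: [0.4687, -0.0094, 0.094]
tcp_rot: [[0.93, 0.367, 0.002], [0.367, -0.93, -0.0], [0.002, 0.001, -1.0]]
contact_force: [-1.5, 0.7, 7.6]
width: 0.0329
gripper_force: 45.6
```

Call:
{"op": "arm_command", "data": {
  "commands": [
    [0, 0, 0, 0, 0, -0.03, 0],
    [0, 0, 0, 0, 0, -0.04, 0],
    [0, 0, 0, 0, 0, -0.03, 0],
    [0, 0, -8.26, 0, 0, 0, 0],
    [0, 0, -8.26, 0, 0, 0, 0],
    [0, 0, -8.26, 0, 0, 0, 0],
    [0, 0, -8.26, 0, 0, 0, 0],
    [0, 0, -8.26, 0, 0, 0, 0],
    [0, 0, -8.26, 0, 0, 0, 0],
    [0, 0, -8.26, 0, 0, 0, 0],
    [0, 0, -8.26, 0, 0, 0, 0],
    [0, 0, 0, 0, 0, 0, 0]
  ]
}}

```text
time_s: 27.0
eef_pos: [0.4681, -0.0093, 0.1935]
tcp_rot: [[0.039, 0.999, 0.001], [0.999, -0.039, -0.0], [-0.0, 0.001, -1.0]]
contact_force: [0.9, 1.0, -1.3]
width: 0.033
gripper_force: 45.6
```

Call:
{"op": "arm_command", "data": {
  "commands": [
    [0, 0, 0, -0.0367, 0.0189, 0, 0],
    [0, 0, 0, -0.0367, 0.0189, 0, 0],
    [0, 0, 0, -0.0367, 0.0189, 0, 0],
    [0, 0, 0, -0.0367, 0.0189, 0, 0],
    [0, 0, 0, -0.0367, 0.0189, 0, 0],
    [0, 0, 0, -0.0367, 0.0189, 0, 0],
    [0, 0, 0, -0.0367, 0.0189, 0, 0],
    [0, 0, 0, 0, 0, 0, 0],
    [0, 0, 0, 0, 0, 0, 0]
  ]
}}

```text
time_s: 27.9
eef_pos: [0.5894, -0.2721, 0.1927]
tcp_rot: [[0.046, 0.999, -0.0], [0.999, -0.046, 0.0], [0.0, -0.0, -1.0]]
contact_force: [-0.7, -0.4, -1.6]
width: 0.033
gripper_force: 45.5
```

Run:
```python
from m import *
c=snap('wrist','w11'); s=manip.get_state(); print(s['eef_pos'],np.round(s['tcp_rot'],3),s['joint_pos'])
a=snap('side','s11')
o=c['color'].copy()
t=np.radians(87.8); Y=np.array([np.cos(t),np.sin(t)]);X=np.array([Y[1],-Y[0]]);C=np.array([.591,-.271])
q=np.array([C+X*i*.034+Y*j*.079 for i,j in ((1,1),(1,-1),(-1,-1),(-1,1))])
cv2.polylines(o,[np.round(proj(c,np.c_[q,np.full(4,.018)])).astype(int)],True,(255,0,0),1)
o2=a['color'].copy(); cv2.polylines(o2,[np.round(proj(a,np.c_[q,np.full(4,.018)])).astype(int)],True,(255,0,0),1)
cv2.imwrite('pics/w11v.png',np.hstack([cv2.resize(o,(400,300),interpolation=cv2.INTER_AREA),cv2.resize(o2[70:205,140:320],(400,300),interpolation=cv2.INTER_CUBIC)]))
```

```text
[ 0.58919382 -0.27121585  0.19289193] [[ 0.045  0.999 -0.   ]
 [ 0.999 -0.045  0.   ]
 [ 0.    -0.    -1.   ]] [-3.19122286e+01  2.99000086e+01  3.55840005e+00  6.36855813e+01
  9.51937754e-03  6.06523970e+01]
```

View pics/w11v.png

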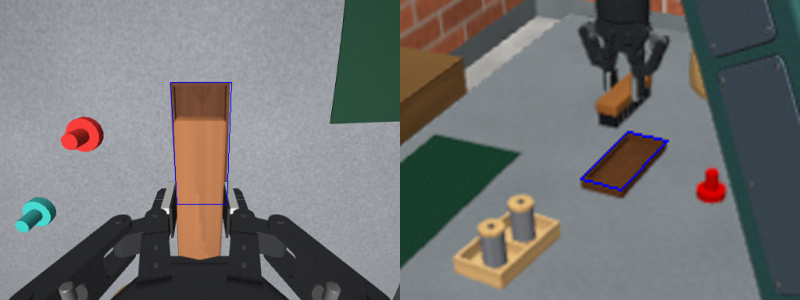

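The drawn tray outline matches both views. The brush is aligned over the tray, bristles down, and both spools stand in the box. Lowering.

Call:
{"op": "arm_command", "data": {
  "commands": [
    [0, 0, 0, 0, 0.0015, 0.04, 0],
    [0, 0, 0, 0, 0, 0.035, 0],
    [0, 0, 0, 0, 0, 0.0125, 0],
    [0, 0, 0, 0, 0, 0.005, 0],
    [0, 0, 0, 0, 0, 0, 0],
    [0, 0, 0, 0, 0, 0, 0]
  ]
}}

```text
time_s: 28.6
eef_pos: [0.5916, -0.2717, 0.102]
tcp_rot: [[0.042, 0.999, 0.002], [0.999, -0.042, -0.001], [-0.001, 0.002, -1.0]]
contact_force: [-1.0, -0.4, -1.4]
width: 0.0329
gripper_force: 45.5
```

Call:
{"op": "arm_command", "data": {
  "commands": [
    [0, 0, 0, 0, 0, 0, 0.75],
    [0, 0, 0, 0, 0, 0, 0.75],
    [0, 0, 0, 0, 0, 0, 0.75],
    [0, 0, 0, 0, 0, 0, 0.75],
    [0, 0, 0, 0, 0, 0, 0.75],
    [0, 0, 0, 0, 0, -0.03, 0.75],
    [0, 0, 0, 0, 0, -0.05, 0.75],
    [0, 0, 0, 0, 0, -0.05, 0.75],
    [0, 0, 0, 0, 0, -0.05, 0.75],
    [0, 0, 0, 0, 0, 0, 0.75],
    [0, 0, 0, 0, 0, 0, 0.75]
  ]
}}

```text
time_s: 29.7
eef_pos: [0.5912, -0.2717, 0.2813]
tcp_rot: [[0.042, 0.999, 0.002], [0.999, -0.042, -0.001], [-0.001, 0.002, -1.0]]
contact_force: [-0.0, 0.9, -0.9]
width: 0.0644
gripper_force: 0.0
```

Run:
```python
from h import *
w=snap('wrist','w12');a=snap('scene','a12');s=snap('side','s12'); print(manip.get_state()['time_s'],manip.get_state()['eef_pos'])
r=lambda i:cv2.resize(i,(400,300),interpolation=cv2.INTER_CUBIC)
cv2.imwrite('pics/fin.png',np.vstack([np.hstack([r(w['color']),r(a['color'][120:288,60:444])]),np.hstack([r(s['color'][100:300,80:347]),r(s['color'][215:275,120:200])])]))
```

```text
29.85 [ 0.59053904 -0.2713107   0.2788922 ]
```

View pics/fin.png

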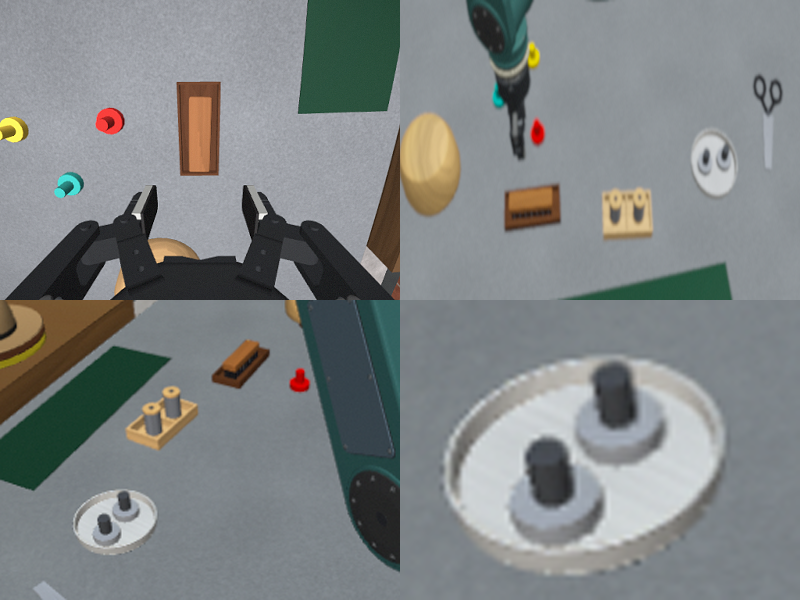

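The brush lies flat in the tray at (200,133), both spools stand in their bays at (615,207) and (640,207), and both weights sit flat in the dish. The hat block and shears look untouched, and the gripper is clear of everything.

```bash
python3 -c "
from rig import manip; print(manip.close_job())"
```

```text
the job is handed in; nothing more can be done
None
```

The job is handed in at about 30 s of the 115 s allowed: both spools stand in the box bays, both steel weights sit flat in the dish, and the brush lies bristles down in the tray, done in that order.

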